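Prop the grill grid and press the drip tray home behind its lip

TASK

Raise the little grill's stiff hinged grid until it stands at about 70 degrees from flat and let go of it so that it stays there. Then slide the aluminium drip tray, handle towards you, into the grill along the shelf until its back edge is under the rear lip, push it fully home against the spring plate hidden there, and finish while still holding it pressed home: do not let go, since the spring pushes it out again. Leave the salt cellar, the tongs and the spray nozzle cap where they are.

Things in the scene. Friction and masses are not known exactly. Their poses are not given: they have to be found in the camera images.
- crate: wooden crate lying on its side, used as a shelf: 400 (x) x 660 (y) x 130 mm high, fixed. Origin at the centre of its underside; its flat upper face is 130 mm above that and everything stands on it. Its open side faces the robot (-x).
- grill: small dark steel grill frame, fixed on the crate. Origin on the crate's upper face, midway across, below the hinge line; x points to its back, y left, z up. Side walls 36 mm high, inner faces y = +-59 mm, from x = 0 to -110, then flared out to x = -133 (8 mm wider each side). Rear wall at x = 0. No floor but the crate. The lever lock outside its -y wall is fixed, undone, not needed.
- lip (a point): middle of the lip's front lower edge, at (-30, 0, 21) mm in the grill frame, same axes. The lip is a level plate across the grill's back, x = -30 to 0 mm, its underside 21 mm above the crate's face, with a short up-turned leading edge reaching x = -41 mm.
- grid (a joint): angle (rad) of the hinged steel grid: 0 = lying flat over the grill, grows as its front is raised, 1.22 = 70 degrees, stop at 1.9. Starts at 0 to 0.3. Hinge axis along the grill's y, at x = 0, 42 mm above its origin. Stiff: about 0.5 N m of friction, it stays where it is left (grid 0.3 kg; 4 to 6 N at the bar raises it).
- grid_bar (a point): middle of the round grip bar (10 mm thick, along y, 80 mm free length) at the front of the grid, 165 mm from the hinge axis. Between the bar and the grid's next cross rod is an open window of 36 mm (rod centre 45 mm from the bar centre). x and z turn with the grid: x lies in the grid's plane towards the hinge.
- spring_plate (a joint): travel (m) of the spring-loaded plate hidden under the lip: 0 = out, its front face at x = -22 mm in the grill frame; 0.010 = fully pushed back against its stop (face at -12 mm). Spring force about 4 N at 0, rising to 10 N at 0.010.
- tray: aluminium drip tray 165 (x) x 110 (y) x 16 mm high, walls 3 mm, open above, 0.11 to 0.22 kg, loose. Origin at the centre of its underside; x points to its plain back edge, which goes in first; upright handle at the front (-x). Play in the grill: 4 mm each side, 5 mm under the lip. When home its origin is at x = -94.5 mm in the grill frame, axes along the grill's.
- tray_handle (a point): middle of the top edge of the tray's upright handle: a plate 10 mm thick (x), 60 mm wide (y), standing from the tray's floor to 50 mm above its underside, centred 77.5 mm in front of the tray's origin, flush with the tray's front edge.
- tray_back (a point): middle of the lower back edge of the tray, 82.5 mm behind its origin (+x), at underside height.
- salt_cellar: clear glass salt cellar with a steel lid, 60 mm across, 68 mm high, loose, to be left alone. Origin at the centre of its underside.
- tongs: bamboo-handled tongs, 190 mm long (x), 50 mm wide, 13 mm high, loose, to be left alone. Origin under the middle.
- nozzle_cap: grey plastic spray nozzle cap, 36 mm across, 45 mm high, loose, to be left alone. Origin at the centre of its underside.
Mind the look-alikes: they are no part of the job. What is shaped like the tray but orange, purple or turquoise is not meant.

How it is judged:
On the way, in this order (a step that is already met when the one before it is completed fails the run):
1. the grid stands at 70 degrees, within 8, let go of (value of joint grid between 1.082 and 1.361 rad and velocity of joint grid between -0.05 and 0.05 rad/s and distance between the grasp point and grid_bar above 0.05 m), for 0.3 s.
2. the tray is pressed home under the lip (value of joint spring_plate above 0.007 m and x of tray_back in the frame of grill between -0.0175 and -0.006 m and y of tray_back in the frame of grill between -0.008 and 0.008 m and z of tray_back in the frame of grill between -0.004 and 0.008 m and angle between the x axis of tray and the x axis of grill, either way round below 0.08 rad and angle between tray's own z axis and vertical below 0.08 rad and contact force between the fingers and tray above 2 N), for 0.3 s.
At the end, for the whole second after the job is handed in: The grid still stands at 70 degrees, within 8. The tray lies flat, straight in the grill within 8 mm and 0.08 rad, its back edge under the lip and the spring plate pushed back over 7 of its 10 mm. The fingers still press on the tray with over 2 N and it is at rest (all of step 2 and value of joint grid between 1.082 and 1.361 rad and linear speed of tray below 0.01 m/s); the arm keeps its last pose, push and grip.
It fails at once if the salt cellar is shifted more than 30 mm (distance of salt_cellar from where it was at the start of the episode above 0.03 m).
It fails at once if the pair of tongs is shifted more than 30 mm (distance of tongs from where it was at the start of the episode above 0.03 m).
It fails at once if the spray nozzle cap is shifted more than 30 mm (distance of nozzle_cap from where it was at the start of the episode above 0.03 m).
It also fails if it takes over 51 s, if anything falls off the work surface, if the arm or the gripper's body presses on something with over 40 N, if the wrist force passes 120 N, or if a joint passes its speed limit or range.

ROBOT

A 7-joint arm with a two-finger parallel gripper is mounted at the origin on the work surface. World frame = base frame: x ahead of the robot, y to its left, z up, the work surface at z = 0. Lengths are in m, angles in rad, forces in N, time in s.
With the tool pointing down it reaches from about 0.425 to 0.925 m from the base axis. Payload 6.8 kg.
Tool frame: the origin (TCP) lies at the very end of the fingers, on their centre line; the grasp point (between the pads) lies 19 mm behind it; z points along the fingers, y is the line along which they close (so a half turn about z gives the same grasp; the last joint's range is limited). The gripper opens to 85 mm and grips with 20 to 120 N. Pads are 22 mm wide; open, the fingers measure 114 mm over their backs; the gripper's body (76 mm by 85 mm) begins 54 mm behind the grasp point. The pads swing forward as they close: fully open they stand 13 mm farther back than shut.
Start: joints at [-1.382, 0.477, 0.022, 1.555, -0.011, 1.109, -0.083], TCP at [0.197, 0.646, 0.203] pointing down, gripper open.
Joint ranges: [-2.96, 2.96], [-0.34, 2.1], [-1.41, 1.46], [0.24, 2.44], [-1.37, 4.51], [0.17, 1.92], [-2.96, 2.96]. Speed limits (rad/s): [2.39, 2.39, 3.14, 3.14, 3.14, 3.14, 3.14].

INTERFACE

Orientations are given as a unit quaternion [w, x, y, z].
In Python, from station import * gives the robot as it stands.
- The arm moves only by the tool jog_arm, never from a script. Its argument "moves" is one flat list of numbers, 7 for each row, row after row: the shift along the tool's x, y, z normalised to -1 to 1, where 1 is 20 mm, then the turn, a rotation vector about the tool's x, y, z normalised to -1 to 1, where 1 is 4 degrees, then the opening, from 0 (shut) to 1 (fully open). In form: [x, y, z, rx, ry, rz, claw, x, y, z, rx, ry, rz, claw, ...]. A call has exactly 8 rows; each row shifts and turns the commanded pose from where the row before left it, along the tool's axes as they then stand; what a row does not reach is not made up. A row lasts 1/12 s, in which the tool goes at most 41.7 mm and 7.16 degrees, less where a joint would pass 70% of its speed; a pose out of reach is approached as far as the arm can. A call with a number of a shift or a turn outside -1 to 1 is refused whole. A call with a gripper value outside its range is refused whole. The fingers move at their own pace and stop on an object; "grip_force" is the grip in N (left out, the last holds). Time passes only in rows, so rows that do not move let the fingers close, or fill a call up. It gives the time, the measured TCP pose, the force, the opening and the grip force at its end, in the units of the state.
- get_obs(): the state, without advancing time (a new reading comes with each control period).
- read_camera(name): name is "side" or "top" or "wrist"; returns a dict with "color" (400x640x3 uint8, blue, green, red), "fx", "fy", "cx", "cy" (pixels), "rvec" (rotation vector, rad) and "tvec" (3), from world to camera coordinates, as OpenCV has them. Camera axes: x right, y down, z forward; pixel columns grow to the right and rows downward; lengths in m; the calibration is good to about 2 mm. A picture is of the moment at which its call begins. There is no depth.
- hand_in(): hands the job in; it is judged then, once.
The state is a dict: "t": time; "q": joint angles; "joint_vel": joint speeds; "joint_torque": joint torques, N m; "eef_pos": TCP position; "tool_rot": TCP orientation; "contact_force": force on the tool from outside, world axes, zero at the start; "torque": the same for the moment, N m; "gripper_width": opening from 0.0 (shut) to 1.0 (fully open); "grasp_force": force on a finger pad.
Only numpy, scipy, OpenCV 4.12 (cv2) and the standard library are available. Lean on these libraries where they do the work, as an engineer would, in place of code of your own. Each camera call takes 0.05 s, during which the arm holds its last target. There are 200 camera calls.

## Working session

There is one attempt and no reset: what is moved stays moved. The work goes in short steps, Python scripts to look and compute and a tool call to move; the robot and the scene stay as the last step left them, time stands still between calls to the robot, and variables do not carry over. Pictures are saved under pics/ and viewed, at most 10 in all, crops included, and the job is handed in when it is done.

Besides the shell and the picture viewer there is one more tool, called after "Request:" by a JSON object that holds its "api" and its "payload". jog_arm: Moves the arm, as the interface text tells. Scaled input: -1 to 1 covers 20 mm each way for a shift and 4 degrees each way for a turn. Its arguments: {"type":"object","properties":{"moves":{"type":"array"},"grip_force":{"type":"number"}},"required":["moves"]}

```bash
mkdir -p pics; ls; python3 - <<'E'
from station import *
import cv2,json,pickle
o=get_obs();print({k:o[k] for k in('t','eef_pos','tool_rot','contact_force','gripper_width')})
d={}
for n in('side','top'):
    c=read_camera(n);d[n]=c;cv2.imwrite(f'pics/{n}0.png',c['color']);print(n,c['fx'],c['cx'],c['cy'],c['rvec'],c['tvec'])
pickle.dump(d,open('c0.pkl','wb'))
E
```

```text
pics
{'t': 0.0, 'eef_pos': array([0.19722049, 0.64486072, 0.20191487]), 'tool_rot': array([-7.55837653e-05,  1.47833597e-01,  9.89011825e-01, -9.12417401e-04]), 'contact_force': array([-0.35268383,  0.31089805, -0.18353924]), 'gripper_width': 1.0024418804518376}
side 493.7536862885013 318.9890592285322 203.37283178571982 [ 0.18177848 -2.92182104  1.06797969] [0.49356687 0.01359455 1.74882044]
top 366.00741559173923 321.68023204348043 205.33670024721397 [ 2.13702135 -2.19641327  0.06648417] [0.17741247 0.51144658 1.13597134]
```

View pics/side0.png

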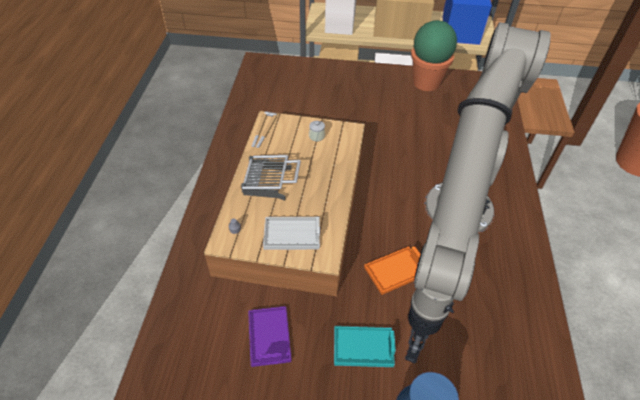

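View pics/top0.png

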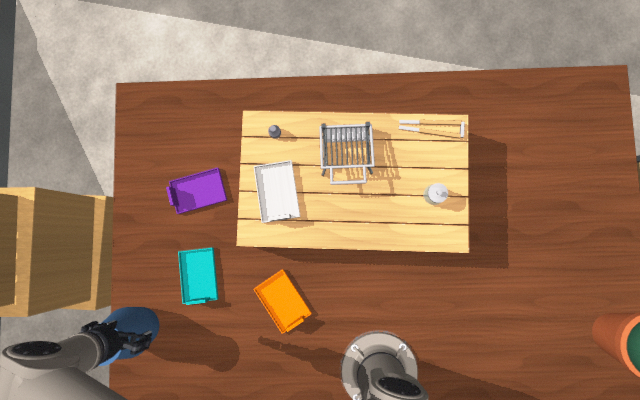

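The views show the grill at top(347,150) with its bar at (348,175), and the grey tray at top(277,192) with its handle at the near end. The cap is at (275,131), the salt at (437,193) and the tongs at (432,128). I'll enlarge these to measure.

```bash
cat > h.py <<'E'
import cv2,numpy as np,pickle
from scipy.spatial.transform import Rotation as R
def ray(c,px):
    Rm=cv2.Rodrigues(np.array(c['rvec'],float))[0];t=np.array(c['tvec'],float).ravel()
    d=Rm.T@np.array([(px[0]-c['cx'])/c['fx'],(px[1]-c['cy'])/c['fy'],1]);return -Rm.T@t,d
def onz(c,px,z):
    o,d=ray(c,px);return o+d*(z-o[2])/d[2]
def proj(c,P):
    K=np.array([[c['fx'],0,c['cx']],[0,c['fy'],c['cy']],[0,0,1.]])
    return cv2.projectPoints(np.array(P,float).reshape(-1,3),np.array(c['rvec'],float),np.array(c['tvec'],float),K,None)[0][:,0]
def tri(c1,p1,c2,p2):
    A=[];b=[]
    for c,p in((c1,p1),(c2,p2)):
        o,d=ray(c,p);d/=np.linalg.norm(d);M=np.eye(3)-np.outer(d,d);A.append(M);b.append(M@o)
    return np.linalg.lstsq(np.vstack(A),np.hstack(b),rcond=None)[0]
def crop(img,x0,y0,x1,y1,s,fn):
    cv2.imwrite(fn,cv2.resize(img[y0:y1,x0:x1],None,fx=s,fy=s,interpolation=cv2.INTER_CUBIC))
E
python3 - <<'E'
from h import *
d=pickle.load(open('c0.pkl','rb'))
crop(d['top']['color'],235,105,395,225,5,'pics/top0c.png')
crop(d['side']['color'],200,105,360,225,5,'pics/side0c.png')
t=d['top']
print('crate corners',[onz(t,p,.13).round(3) for p in((243,111),(469,115),(469,252),(237,245))])
E
```

```text
crate corners [array([0.794, 0.386, 0.13 ]), array([ 0.759, -0.275,  0.13 ]), array([ 0.363, -0.251,  0.13 ]), array([0.4  , 0.407, 0.13 ])]
```

View pics/top0c.png

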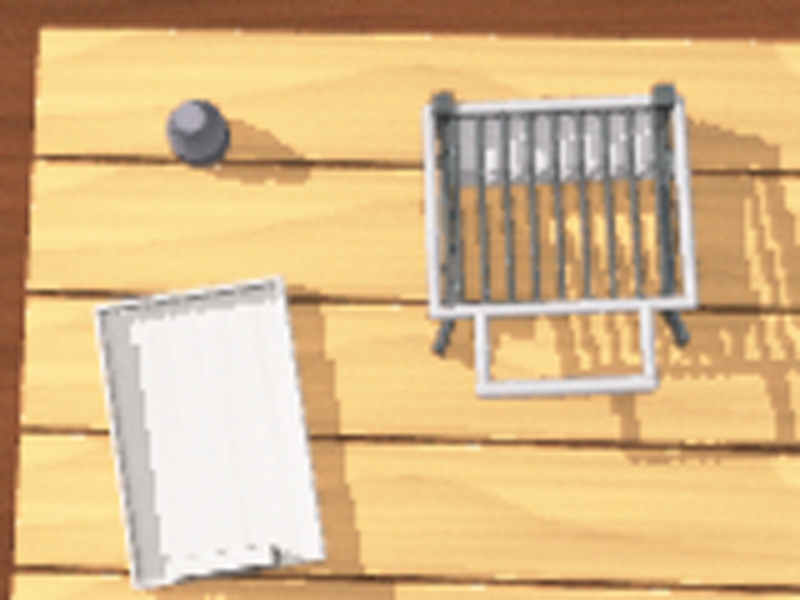

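View pics/side0c.png

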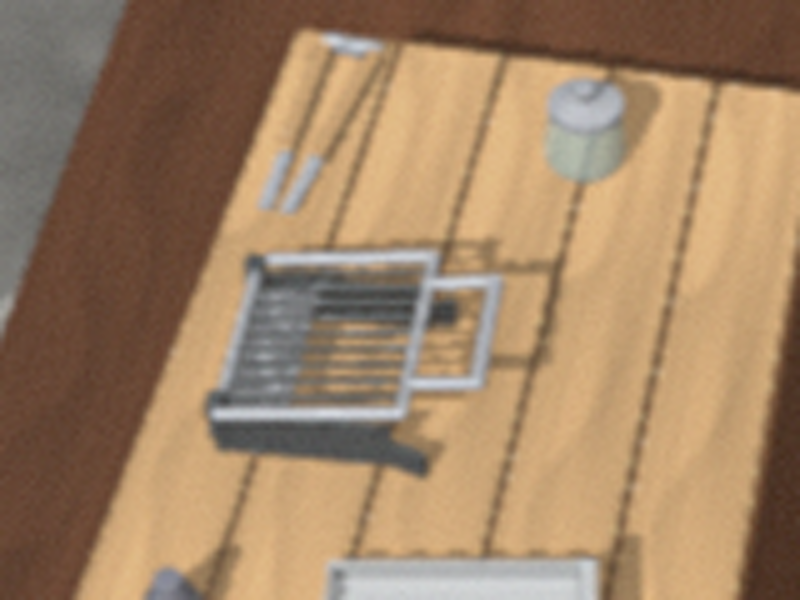

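The enlarged top view gives these crop pixels:
- bar ends (480,388) and (656,382)
- cross rod (435,311) to (693,303)
- rear rail (430,110) to (680,100)
- tray corners (97,310), (283,278), (325,558) and (138,587)

The matching side crop pixels are bar ends (478,383) and (492,280), and rear rail (218,410) to (250,262).

```bash
python3 - <<'E'
from h import *
d=pickle.load(open('c0.pkl','rb'));t=d['top'];s=d['side']
T=lambda x,y:(235+x/5-.4,105+y/5-.4)
S=lambda x,y:(200+x/5-.4,105+y/5-.4)
for n,a,b in(('barL',(482,387),(478,383)),('barR',(655,381),(493,283)),('rodL',(435,311),(405,412)),('rodR',(693,303),(435,257)),('rearL',(430,108),(216,411)),('rearR',(681,100),(253,261))):
    print(n,tri(t,T(*a),s,S(*b)).round(4), 'proj err',)
for n,a in(('rearL',(430,108)),('rearR',(681,100))): print(n,'on z .172',onz(t,T(*a),.172).round(4))
c=[onz(t,T(*p),.146)[:2] for p in((97,310),(283,278),(325,558),(138,587))]
print(np.round(c,4),[round(float(np.linalg.norm(c[i]-c[i-1])),4) for i in range(4)])
m=np.mean(c,0);ax=(c[0]+c[1]-c[2]-c[3]);print('tray',m,np.degrees(np.arctan2(ax[1],ax[0])))
# tray by mask
im=t['color'];hsv=cv2.cvtColor(im,cv2.COLOR_BGR2HSV);mk=((hsv[...,1]<40)&(hsv[...,2]>90)).astype(np.uint8)*255
mk[:, :245]=0;mk[:,305:]=0;mk[:155]=0;mk[228:]=0
k=max(cv2.findContours(mk,0,1)[0],key=cv2.contourArea);b=cv2.boxPoints(cv2.minAreaRect(k));print(np.round(b,1),[onz(t,p,.146)[:2].round(4) for p in b])
print('cap',onz(t,T(200,130),.15),'salt',onz(t,(437,193),.19),'tongs',onz(t,(400,126),.14),onz(t,(464,130),.14))
E
```

```text
barL [0.5618 0.1326 0.198 ] proj err
barR [0.5646 0.0387 0.1924] proj err
rodL [0.6048 0.157  0.1917] proj err
rodR [0.6071 0.016  0.1887] proj err
rearL [0.7249 0.1571 0.1747] proj err
rearR [0.7293 0.0157 0.1677] proj err
rearL on z .172 [0.727  0.1572 0.172 ]
rearR on z .172 [0.7268 0.0163 0.172 ]
[[0.6228 0.352 ]
 [0.6381 0.2446]
 [0.4766 0.2239]
 [0.4631 0.3304]] [0.1612, 0.1085, 0.1628, 0.1073]
tray [0.55017739 0.28773966] 7.51054651309279
[[253.  165.1]
 [291.4 159.7]
 [299.6 216.9]
 [261.2 222.4]] [array([0.6272, 0.3548]), array([0.6397, 0.2441]), array([0.4746, 0.2241]), array([0.4621, 0.3333])]
cap [0.72524498 0.29045563 0.15      ] salt [ 0.52650426 -0.15251693  0.19      ] tongs [ 0.72960234 -0.07144728  0.14      ] [ 0.71167031 -0.25373148  0.14      ]
```

Request:
{"api": "jog_arm", "payload": {"moves": [0,0,-1,0,0,0,0.42,0,0,-1,0,0,0,0.42,0,0,-1,0,0,0,0.42,0,0,-1,0,0,0,0.42,0,0,-1,0,0,0,0.42,-0.99,-0.82,0,0,0,0,0.42,-0.99,-0.82,0,0,0,0,0.42,-0.99,-0.82,0,0,0,0,0.42], "grip_force": 30}}

```text
t: 0.77
eef_pos: [0.2399, 0.5803, 0.3026]
tool_rot: [-0.0, 0.147, 0.989, -0.0]
contact_force: [0.7, 0.9, 0.7]
gripper_width: 0.426
grasp_force: 0.0
```

Request:
{"api": "jog_arm", "payload": {"moves": [-0.99,-0.82,0,0,0,0,0.42,-0.99,-0.82,0,0,0,0,0.42,-0.99,-0.82,0,0,0,0,0.42,-0.99,-0.82,0,0,0,0,0.42,-0.99,-0.82,0,0,0,0,0.42,-0.99,-0.82,0,0,0,0,0.42,-0.99,-0.82,0,0,0,0,0.42,-0.99,-0.82,0,0,0,0,0.42]}}

```text
t: 1.43
eef_pos: [0.3533, 0.4079, 0.3026]
tool_rot: [-0.0, 0.148, 0.989, -0.0]
contact_force: [1.2, -0.7, 1.2]
gripper_width: 0.422
grasp_force: 0.0
```

Request:
{"api": "jog_arm", "payload": {"moves": [-0.99,-0.82,0,0,0,0,0.42,-0.99,-0.82,0,0,0,0,0.42,-0.99,-0.82,0,0,0,0,0.42,-0.99,-0.82,0,0,0,0,0.42,-0.99,-0.82,0,0,0,0,0.42,-0.99,-0.82,0,0,0,0,0.42,-0.99,-0.82,0,0,0,0,0.42,-0.99,-0.82,0,0,0,0,0.42]}}

```text
t: 2.1
eef_pos: [0.4663, 0.2362, 0.3026]
tool_rot: [-0.0, 0.148, 0.989, -0.0]
contact_force: [-0.2, -0.1, -0.2]
gripper_width: 0.422
grasp_force: 0.0
```

Request:
{"api": "jog_arm", "payload": {"moves": [-0.99,-0.82,0,0,0,0,0.42,-0.99,-0.82,0,0,0,0,0.42,-0.99,-0.82,0,0,0,0,0.42,-0.99,-0.82,0,0,0,0,0.42,-0.99,-0.82,0,0,0,0,0.42,-0.99,-0.82,0,0,0,0,0.42,-0.99,-0.82,0,0,0,0,0.42,0,0,0,0,0,1,0.42]}}

```text
t: 2.77
eef_pos: [0.5669, 0.0811, 0.3027]
tool_rot: [0.001, 0.186, 0.983, -0.001]
contact_force: [-0.3, -0.2, 0.3]
gripper_width: 0.423
grasp_force: 0.0
```

Request:
{"api": "jog_arm", "payload": {"moves": [0,0,0,0,0,1,0.42,0,0,0,0,0,1,0.42,0,0,0,0,0,1,0.42,0,0,0,0,0,1,0.42,0,0,0,0,0,1,0.42,0,0,0,0,0,1,0.42,0,0,0,0,0,1,0.42,0,0,0,0,0,1,0.42]}}

```text
t: 3.43
eef_pos: [0.5646, 0.0871, 0.3025]
tool_rot: [-0.0, 0.448, 0.894, -0.0]
contact_force: [0.2, -0.5, -0.6]
gripper_width: 0.419
grasp_force: 0.0
```

Request:
{"api": "jog_arm", "payload": {"moves": [0,0,0,0,0,1,0.42,0,0,0,0,0,1,0.42,0,0,0,0,0,1,0.42,0,0,0,0,0,1,0.42,0,0,0,0,0,1,0.42,0,0,0,0,0,1,0.42,0,0,0,0,0,1,0.42,0,0,0,0,0,1,0.42]}}

```text
t: 4.1
eef_pos: [0.5646, 0.0872, 0.3025]
tool_rot: [-0.0, 0.677, 0.736, -0.0]
contact_force: [0.6, -0.1, 0.1]
gripper_width: 0.417
grasp_force: 0.0
```

Request:
{"api": "jog_arm", "payload": {"moves": [0,-0.07,0.5,0,0,1,0.42,0,0,1,0,0,0.1,0.42,0,0,1,0,0,0,0.42,0,0,1,0,0,0,0.42,0,0,1,0,0,0,0.42,0,0,1,0,0,0,0.42,0,0,0.8,0,0,0,0.42,0,0,0,0,0,0,0.42]}}

```text
t: 4.77
eef_pos: [0.5609, 0.0868, 0.1735]
tool_rot: [-0.001, 0.703, 0.711, -0.003]
contact_force: [-0.2, 0.1, -0.1]
gripper_width: 0.422
grasp_force: 0.0
```

```bash
python3 - <<'E'
from station import *
from h import *
w=read_camera('wrist');cv2.imwrite('pics/w1.png',w['color'])
t=read_camera('top')['color'][120:220,280:420];s=read_camera('side')['color'][120:220,200:340]
f=lambda a:cv2.resize(a,(560,400),interpolation=cv2.INTER_CUBIC)
im=np.vstack([np.hstack([cv2.resize(w['color'],(400,250)),cv2.resize(t,(400,285))[:250]]),np.hstack([cv2.resize(s,(400,286)),np.zeros((286,400,3),np.uint8)])])
cv2.imwrite('pics/m1.png',im)
E
```

```text
(no output)
```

View pics/m1.png

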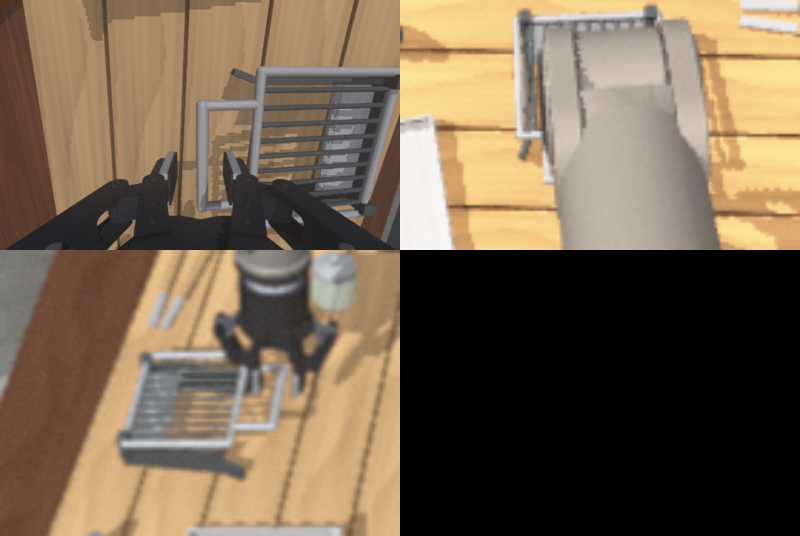

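The wrist view shows the fingers at (170,170) and (232,170) on either side of the bar at (201,150), with the inner finger in the window and no contact. I'll close on the bar.

Request:
{"api": "jog_arm", "payload": {"moves": [0,0,0,0,0,0,0,0,0,0,0,0,0,0,0,0,0,0,0,0,0,0,0,0,0,0,0,0,0,0,0,0,0,0,0,0,0,0,0,0,0,0,0,0,0,0,0,0,0,0,0,0,0,0,0,0], "grip_force": 20}}

```text
t: 5.58
eef_pos: [0.5636, 0.0871, 0.1769]
tool_rot: [-0.0, 0.703, 0.711, 0.0]
contact_force: [0.0, -0.2, -0.1]
gripper_width: -0.003
grasp_force: 0.0
```

```bash
python3 - <<'E'
from station import *
import numpy as np
o=get_obs();print(o['eef_pos'],o['tool_rot'],o['contact_force'],o['q'])
# arc about hinge from a0 to 1.22, 16 rows
for a0 in (.13,):
  a=np.linspace(a0,1.24,17);x=-.165*np.cos(a);z=.165*np.sin(a)
  print(np.c_[a[1:],np.diff(x)/.02,-np.diff(z)/.02].round(2))
E
```

```text
[0.56357334 0.08705661 0.17691683] [-2.01200473e-05  7.03439207e-01  7.10755430e-01  8.20217543e-06] [ 0.02872758 -0.24686336 -0.05335948] [-0.70520239  0.36811203  0.56440054  1.86750926 -0.23522616  0.97213487
 -0.02706529]
[[ 0.2   0.09 -0.56]
 [ 0.27  0.13 -0.56]
 [ 0.34  0.17 -0.55]
 [ 0.41  0.21 -0.53]
 [ 0.48  0.24 -0.52]
 [ 0.55  0.28 -0.5 ]
 [ 0.62  0.31 -0.48]
 [ 0.68  0.35 -0.46]
 [ 0.75  0.38 -0.43]
 [ 0.82  0.41 -0.4 ]
 [ 0.89  0.43 -0.37]
 [ 0.96  0.46 -0.34]
 [ 1.03  0.48 -0.31]
 [ 1.1   0.5  -0.28]
 [ 1.17  0.52 -0.24]
 [ 1.24  0.53 -0.2 ]]
```

The gripper shut on nothing, so I'll look with the wrist and side cameras.

```bash
python3 - <<'E'
from station import *
from h import *
d={n:read_camera(n) for n in('wrist','side','top')};pickle.dump(d,open('c1.pkl','wb'))
w=d['wrist'];s=d['side']
im=np.vstack([cv2.resize(w['color'],None,fx=.78,fy=.78)[:,:500],np.zeros((1,499,3),np.uint8)]) if 0 else None
a=w['color'][80:360,200:640];b=cv2.resize(s['color'][130:210,230:330],None,fx=3.5,fy=3.5,interpolation=cv2.INTER_CUBIC)
cv2.imwrite('pics/m2.png',np.hstack([a,b]))
o=get_obs();g=o['eef_pos'];print('tcp in wrist',proj(w,g),'side',proj(s,g), 'bar est',proj(w,[[.5618,.1326,.195],[.5646,.0387,.195]]))
E
```

```text
tcp in wrist [[319.64275078 235.52771311]] side [[296.25078119 175.16751459]] bar est [[316.95102788 162.07008738]
 [320.60261495 326.48187027]]
```

View pics/m2.png

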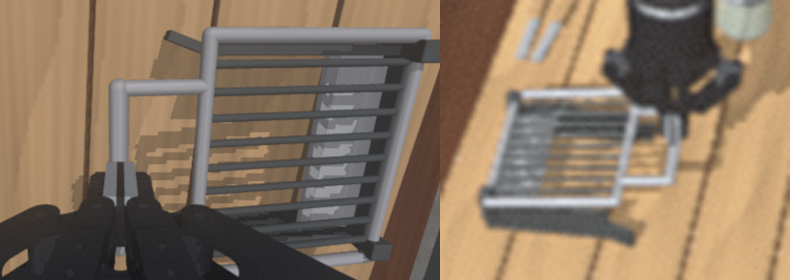

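```bash
python3 - <<'E'
from h import *
d=pickle.load(open('c1.pkl','rb'));d0=pickle.load(open('c0.pkl','rb'));w=d['wrist'];s=d0['side'];t=d0['top']
T=lambda x,y:(235+x/5-.4,105+y/5-.4)
S=lambda x,y:(200+x/5-.4,105+y/5-.4)
print('cam',ray(w,(0,0))[0],ray(t,(0,0))[0],ray(s,(0,0))[0])
def m(*ob):
    A=[];b=[]
    for c,p in ob:
        o,v=ray(c,p);v=v/np.linalg.norm(v);M=np.eye(3)-np.outer(v,v);A.append(M);b.append(M@o)
    X=np.linalg.lstsq(np.vstack(A),np.hstack(b),rcond=None)[0];return X.round(4),[(proj(c,X)[0]-p).round(1) for c,p in ob]
for n,pw,pt,ps in(('barL',(318,167),(482,387),(482,383)),('rodL',(410,113),(435,311),(405,412)),('rearL',(625,114),(430,108),(216,411)),('rearR',(575,330),(681,100),(253,261))):
    print(n,m((w,pw),(t,T(*pt))),m((w,pw),(t,T(*pt)),(s,S(*ps))),tri(w,pw,s,S(*ps)).round(4))
crop(w['color'],260,140,380,360,2.6,'pics/w2c.png')
E
```

```text
cam [0.56301306 0.15439111 0.34841043] [0.41767921 0.13762702 1.17901932] [0.37986072 1.16913696 1.33827897]
barL (array([0.5623, 0.1325, 0.2092]), [array([-0.2, -0.3]), array([ 0., -0.])]) (array([0.5612, 0.1316, 0.1974]), [array([-2.4, -2.1]), array([0.4, 1. ]), array([-1.2, -0.2])]) [0.56   0.1295 0.1941]
rodL (array([0.6099, 0.1568, 0.1787]), [array([ 0.2, -1. ]), array([0.2, 0. ])]) (array([0.6053, 0.1566, 0.1915]), [array([-2., -1.]), array([0.2, 0.8]), array([-1. , -0.3])]) [0.6043 0.1564 0.1912]
rearL (array([0.7264, 0.1571, 0.1737]), [array([ 0. , -0.1]), array([ 0., -0.])]) (array([0.725 , 0.1571, 0.1749]), [array([-0.5, -0.2]), array([0. , 0.4]), array([-0.4, -0.2])]) [0.7241 0.1573 0.1753]
rearR (array([0.7291, 0.0187, 0.1726]), [array([-4.9,  2.7]), array([-0.9, -0.8])]) (array([0.7295, 0.0186, 0.1717]), [array([-5.4,  1.9]), array([-0.9, -0.9]), array([ 0. , -0.1])]) [0.728  0.0239 0.1765]
```

View pics/w2c.png

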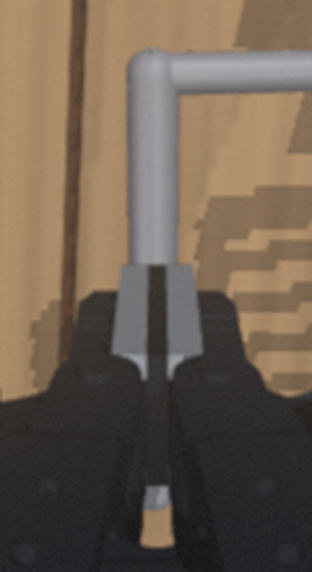

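```bash
python3 - <<'E'
from h import *
d=pickle.load(open('c1.pkl','rb'));d0=pickle.load(open('c0.pkl','rb'));w=d['wrist'];t=d0['top'];s=d['side'];print(w['fx'],w['cx'],w['cy'],cv2.Rodrigues(w['rvec'])[0].round(3).tolist())
T=lambda x,y:(235+x/5-.4,105+y/5-.4)
C=lambda p:((p-[260,140])*2.6).round(0)
for z in(.165,.175,.185,.195,.205):
    P=onz(t,T(482,387),z);print(z,P.round(3),C(proj(w,P)[0]),'side',proj(s,P)[0].round(1),'w10mm px',2.6*w['fx']*.01/(.348-z))
for z in(.177,.187,.197,.207): print('tip',z,C(proj(w,[[.5636,.098,z],[.5636,.076,z]])))
crop(s['color'],255,140,325,200,11,'pics/s2c.png')
print('tcp s2c',(proj(s,[[.5636,.087,.177],[.5636,.087,.196],[.562,.133,.195],[.5646,.039,.195],[.562,.133,.172]])-[255,140])*11)
E
```

```text
313.6253992237729 320.0051370430866 203.8322625842751 [[1.0, 0.01, 0.0], [0.01, -0.963, 0.27], [0.003, -0.27, -0.963]]
0.165 [0.569 0.132 0.165] [180.  40.] side [292.6 187.8] w10mm px 44.55879988971637
0.175 [0.567 0.132 0.175] [175.  45.] side [293.  185.8] w10mm px 47.13445306253234
0.185 [0.566 0.133 0.185] [168.  51.] side [293.4 183.7] w10mm px 50.02613729949751
0.195 [0.564 0.133 0.195] [161.  58.] side [293.8 181.6] w10mm px 53.29581947593527
0.205 [0.563 0.133 0.205] [153.  65.] side [294.2 179.5] w10mm px 57.0227998588678
tip 0.177 [[156. 202.]
 [155. 294.]]
tip 0.187 [[156. 217.]
 [155. 313.]]
tip 0.197 [[156. 234.]
 [155. 335.]]
tip 0.207 [[156. 253.]
 [155. 359.]]
tcp s2c [[453.62837658 386.39089029]
 [452.38190925 341.44193286]
 [434.18514406 459.85909074]
 [473.0251209  227.51301942]
 [435.92298196 513.83670494]]
```

View pics/s2c.png

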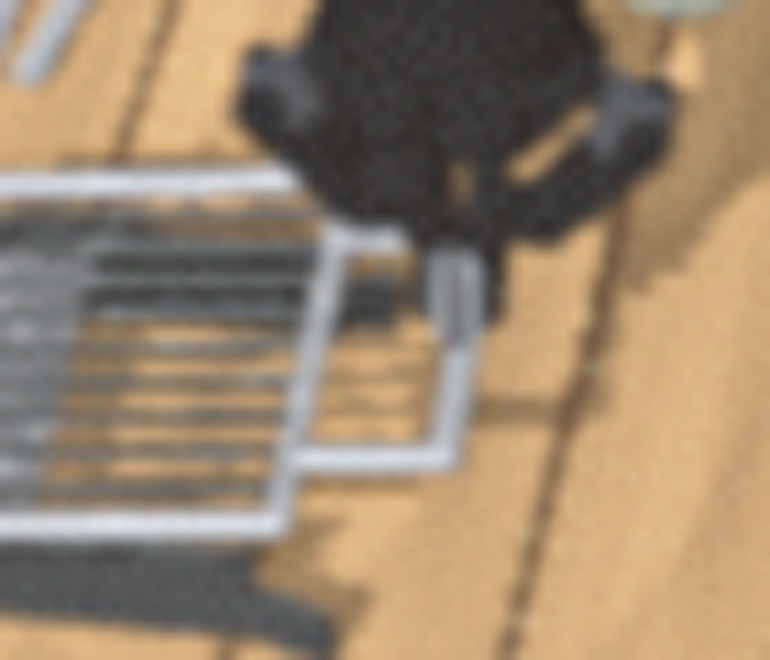

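In the close-ups the shut fingertips end on top of the bar, at wrist row 242 and side row 171. So they closed above it. I'll open, go 20 mm deeper and close again.

Request:
{"api": "jog_arm", "payload": {"moves": [0,0,0,0,0,0,0.45,0,0,0,0,0,0,0.45,0,0,0,0,0,0,0.45,0,0,0,0,0,0,0.45,0,0,0.25,0,0,0,0.45,0,0,0.25,0,0,0,0.45,0,0,0.25,0,0,0,0.45,0,0,0.25,0,0,0,0.45]}}

```text
t: 6.4
eef_pos: [0.5633, 0.0871, 0.1561]
tool_rot: [-0.0, 0.703, 0.711, -0.0]
contact_force: [-0.9, 0.1, -0.1]
gripper_width: 0.454
grasp_force: 0.0
```

Request:
{"api": "jog_arm", "payload": {"moves": [0,0,0,0,0,0,0,0,0,0,0,0,0,0,0,0,0,0,0,0,0,0,0,0,0,0,0,0,0,0,0,0,0,0,0,0,0,0,0,0,0,0,0,0,0,0,0,0,0,0,0,0,0,0,0,0]}}

```text
t: 7.07
eef_pos: [0.5628, 0.087, 0.1565]
tool_rot: [-0.001, 0.703, 0.711, -0.001]
contact_force: [-4.4, -0.1, -3.1]
gripper_width: 0.104
grasp_force: 20.7
```

The bar is now gripped (opening 0.104, pad force 20.7 N). I'll raise it in steps along the arc and watch the force.

Request:
{"api": "jog_arm", "payload": {"moves": [0,0.05,-0.3,0,0,0,0,0,0.06,-0.3,0,0,0,0,0,0.06,-0.3,0,0,0,0,0,0.07,-0.3,0,0,0,0,0,0.08,-0.3,0,0,0,0,0,0.09,-0.3,0,0,0,0,0,0.1,-0.3,0,0,0,0,0,0,0,0,0,0,0]}}

```text
t: 7.73
eef_pos: [0.5754, 0.0871, 0.2009]
tool_rot: [0.001, 0.704, 0.711, 0.001]
contact_force: [-2.5, -0.9, 2.1]
gripper_width: 0.105
grasp_force: 20.6
```

```bash
python3 - <<'E'
from station import *
o=get_obs();print(o['t'],o['eef_pos'],o['tool_rot'].round(3),o['contact_force'].round(2),o['torque'].round(2),o['gripper_width'],o['grasp_force'])
E
```

```text
7.7333 [0.57541301 0.08712033 0.20086083] [0.001 0.704 0.711 0.001] [-2.52 -0.87  2.13] [-0.23  0.77 -0.01] 0.10540032176255636 20.63093215227127
```

Request:
{"api": "jog_arm", "payload": {"moves": [0,0.18,-0.37,0,0,0,0,0,0.19,-0.36,0,0,0,0,0,0.21,-0.35,0,0,0,0,0,0.23,-0.34,0,0,0,0,0,0.25,-0.33,0,0,0,0,0,0.26,-0.32,0,0,0,0,0,0.28,-0.3,0,0,0,0,0,0.29,-0.29,0,0,0,0]}}

```text
t: 8.4
eef_pos: [0.61, 0.0875, 0.2529]
tool_rot: [-0.002, 0.703, 0.711, -0.001]
contact_force: [-10.4, -0.6, 2.7]
gripper_width: 0.102
grasp_force: 20.1
```

```bash
python3 - <<'E'
from station import *
from h import *
d={n:read_camera(n) for n in('side','wrist')};pickle.dump(d,open('c2.pkl','wb'))
o=get_obs();print(o['t'],o['eef_pos'],o['contact_force'].round(2),o['torque'].round(2))
s=d['side'];cv2.imwrite('pics/s3.png',np.hstack([cv2.resize(s['color'][110:210,220:340],None,fx=4,fy=4,interpolation=cv2.INTER_CUBIC),cv2.resize(d['wrist']['color'],(320,200))[:,:].repeat(2,0)]))
E
```

```text
8.5 [0.61152235 0.08753753 0.25428561] [-9.35 -0.09  9.64] [-0.18  2.29  0.02]
```

View pics/s3.png

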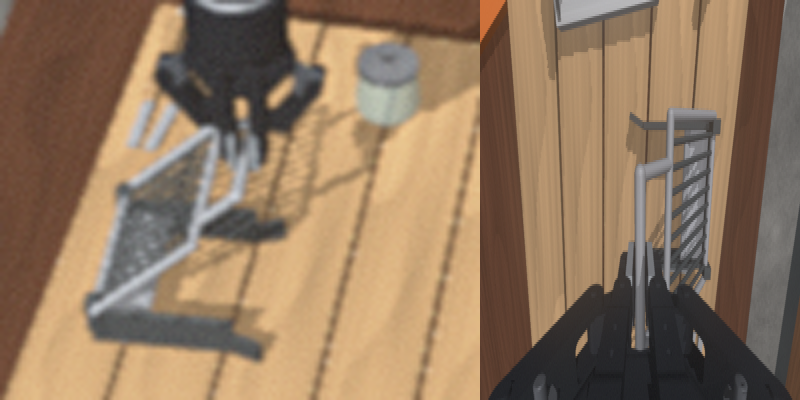

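The grid is visibly rising with the bar between the fingers. In the side crop the bar's left corner is at (238,194) and the rod's left corner at (192,240).

```bash
python3 - <<'E'
from h import *
d=pickle.load(open('c2.pkl','rb'));s=d['side'];w=d['wrist'];d0=pickle.load(open('c0.pkl','rb'))
def ony(c,p,y):
    o,v=ray(c,p);return o+v*(y-o[1])/v[1]
f=lambda x,y:(220+x/4-.4,110+y/4-.4)
h=np.array([.7265,.172])
for n,p,y in(('bar',(238,194),.1325),('rod',(192,240),.157),('hinge',(95,305),.157)):
    P=ony(s,f(*p),y);v=P[[0,2]]-h;print(n,P.round(4),np.linalg.norm(v).round(4),np.arctan2(v[1],-v[0]).round(3))
# same method on the initial frame
S=lambda x,y:(200+x/5-.4,105+y/5-.4)
for n,p,y in(('bar',(482,383),.1325),('rod',(405,412),.157),('hinge',(216,411),.157)):
    P=ony(d0['side'],S(*p),y);v=P[[0,2]]-h;print(n,P.round(4),np.linalg.norm(v).round(4),np.arctan2(v[1],-v[0]).round(3))
# wrist: bar left corner, pix 
print(tri(w,((640-480)*2,170),s,f(238,194)))
E
```

```text
bar [0.6064 0.1325 0.2928] 0.1703 0.789
rod [0.6386 0.157  0.2641] 0.1273 0.809
hinge [0.7216 0.157  0.179 ] 0.0085 0.962
bar [0.5572 0.1325 0.198 ] 0.1713 0.152
rod [0.6022 0.157  0.1911] 0.1258 0.153
hinge [0.7239 0.157  0.1742] 0.0034 0.695
[0.60902807 0.13165398 0.29126742]
```

Request:
{"api": "jog_arm", "payload": {"moves": [0,0.23,-0.35,0,0,0,0,0,0.31,-0.27,0,0,0,0,0,0.33,-0.25,0,0,0,0,0,0.34,-0.23,0,0,0,0,0,0.35,-0.22,0,0,0,0,0,0.36,-0.2,0,0,0,0,0,0.37,-0.18,0,0,0,0,0,0.38,-0.16,0,0,0,0]}}

```text
t: 9.17
eef_pos: [0.6656, 0.088, 0.291]
tool_rot: [-0.0, 0.703, 0.711, 0.0]
contact_force: [-6.9, -1.1, 4.5]
gripper_width: 0.101
grasp_force: 20.4
```

```bash
python3 - <<'E'
from station import *
from h import *
d={n:read_camera(n) for n in('side','wrist','top')};pickle.dump(d,open('c3.pkl','wb'))
o=get_obs();e=o['eef_pos'];print(o['t'],e,o['contact_force'].round(2),o['torque'].round(2),o['gripper_width'])
b=np.array([e[0]+.000,e[2]+.037])-[.7265,.172];print('angle by tcp',np.hypot(*b),np.arctan2(b[1],-b[0]))
# grid pixels: bright grey edge rails; compare rod-left corner prediction for angles
s=d['side']
for a in(1.05,1.15,1.22,1.3): print(a,proj(s,[.7265-.12*np.cos(a),.157,.172+.12*np.sin(a)])[0].round(1),proj(s,[.7265-.165*np.cos(a),.1325,.172+.165*np.sin(a)])[0].round(1))
g=cv2.cvtColor(s['color'],cv2.COLOR_BGR2HSV);m=(g[110:200,230:330,1]<60)&(g[110:200,230:330,2]>110)
for y in range(0,90,3): print(''.join('#' if v else '.' for v in m[y]),y+110)
E
```

```text
9.3167 [0.66726689 0.08808329 0.29172765] [-1.61 -0.26  5.35] [-0.18  0.5   0.1 ] 0.10333556327272422
angle by tcp 0.16754736181539331 1.2094535990271131
1.05 [258.1 165.9] [266.1 151.5]
1.15 [254.4 164.3] [261.  149.2]
1.22 [251.8 163.3] [257.4 147.8]
1.3 [248.6 162.3] [253.  146.4]
.................................................................................................... 110
.................................................................................................... 113
.................................................................................................... 116
............................................#....................................................... 119
.................................................................................#############...... 122
................................................................................###############..... 125
................................................................................###############..... 128
...............................................................................#
[... 1634 characters left out ...]
.................................................................. 179
.............################....................................................................... 182
...........##################....................................................................... 185
............##.............######................................................................... 188
............#....................................................................................... 191
..............#....................................##............................................... 194
.........................................##......................................................... 197
```

Request:
{"api": "jog_arm", "payload": {"moves": [0,0,0,0,0,0,0.3,0,0,0,0,0,0,0.3,0,0,0,0,0,0,0.3,0,0,-0.5,0,0,0,0.3,0,0,-0.9,0,0,0,0.3,0,0,-0.9,0,0,0,0.3,0,0,-0.9,0,0,0,0.3,0,0,-0.9,0,0,0,0.3]}}

```text
t: 9.98
eef_pos: [0.6651, 0.0882, 0.373]
tool_rot: [0.0, 0.703, 0.711, 0.0]
contact_force: [-0.1, 0.7, -0.6]
gripper_width: 0.302
grasp_force: 0.0
```

Request:
{"api": "jog_arm", "payload": {"moves": [0,0,-0.9,0,0,0,0.4,0,-1,0,0,0,0,0.4,0,-1,0,0,0,0,0.4,0,-1,0,0,0,0,0.4,0,-1,0,0,0,0,0.4,0,-1,0,0,0,0,0.4,0,-1,0,0,0,0,0.4,0,-1,0,0,0,0,0.4]}}

```text
t: 10.65
eef_pos: [0.5243, 0.0865, 0.3901]
tool_rot: [0.0, 0.703, 0.711, 0.001]
contact_force: [-0.1, -0.3, 0.5]
gripper_width: 0.396
grasp_force: 0.0
```

```bash
python3 - <<'E'
from station import *
from h import *
d={n:read_camera(n) for n in('side','wrist','top')};pickle.dump(d,open('c4.pkl','wb'))
o=get_obs();e=o['eef_pos'];print(o['t'],e,o['tool_rot'],o['contact_force'].round(2),o['gripper_width'])
s=d['side'];a=cv2.resize(s['color'][100:250,200:340],None,fx=3.2,fy=3.2,interpolation=cv2.INTER_CUBIC);t=cv2.resize(d['top']['color'][100:240,245:345],None,fx=3.4,fy=3.4,interpolation=cv2.INTER_CUBIC)
im=np.zeros((480,800,3),np.uint8);im[:480,:448]=a;im[:476,455:795]=t;cv2.imwrite('pics/m4.png',im)
E
```

```text
10.8 [0.52453909 0.08671413 0.39060571] [-1.69111892e-04  7.03172122e-01  7.11018373e-01  1.34576322e-03] [ 0.36 -0.25 -0.16] 0.40125380217019924
```

View pics/m4.png

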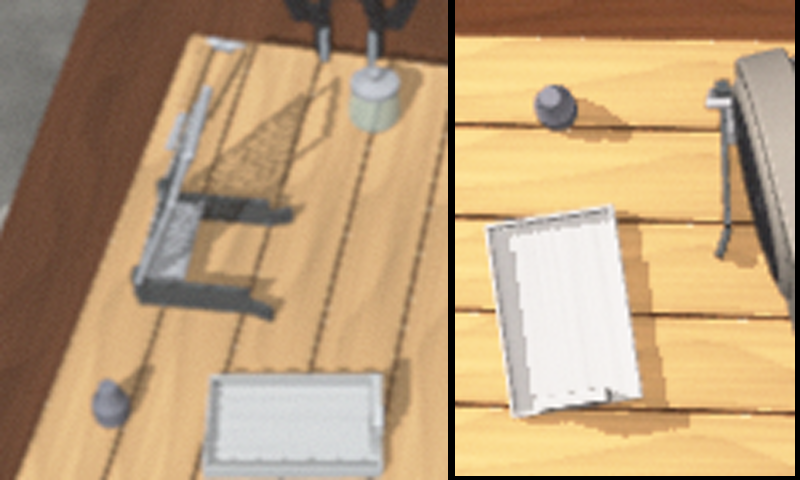

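The grid stands alone at about 70° (side crop (160,270) to (207,90)). The tray is untouched, its side crop spanning (205,375) to (383,475). I'll check the angle and the fingertip height numerically.

```bash
python3 - <<'E'
from h import *
d=pickle.load(open('c4.pkl','rb'));s=d['side'];t=d['top'];w=d['wrist']
def ony(c,p,y):
    o,v=ray(c,p);return o+v*(y-o[1])/v[1]
f=lambda x,y:(200+x/3.2-.3,100+y/3.2-.3)
for p in((325,60),(374,66)): print('tip',ony(s,f(*p),.0867).round(4),ony(s,f(*p),.0977).round(4))
for a in(1.08,1.15,1.22,1.3,1.36): print(a,[((proj(s,[.7265-r*np.cos(a),y,.172+r*np.sin(a)])[0]-[200,100])*3.2).round(0) for r,y in((.165,.039),(.165,.133),(.12,.157),(.12,.0155))])
# wrist finger tips: dark/grey mask rows
c=w['color'];
for z in(.39,.40,.41,.42): print('wrist z',z,proj(w,[[.5245-.017,.0977,z],[.5245+.017,.0977,z]]).round(0).tolist())
g=cv2.cvtColor(c,cv2.COLOR_BGR2GRAY)[190:330:5,250:390:2]
for i,r in enumerate(g): print(190+5*i,''.join(' .:-=+*#%@'[v//26] for v in r))
h=cv2.cvtColor(s['color'],cv2.COLOR_BGR2HSV);k=(h[...,1]<45)&(h[...,2]>110);m=(k*255).astype(np.uint8);m[:212]=0;m[255:]=0;m[:,:258]=0;m[:,330:]=0
q=max(cv2.findContours(m,0,1)[0],key=cv2.contourArea);b=cv2.approxPolyDP(q,4,True)[:,0];print(b.tolist(),[onz(s,p,.146).round(4).tolist() for p in b])
E
```

```text
tip [0.5446 0.0867 0.4148] [0.5429 0.0977 0.4242]
tip [0.5005 0.0867 0.413 ] [0.4992 0.0977 0.4224]
1.08 [array([225.,  96.]), array([207., 163.]), array([182., 209.]), array([211., 108.])]
1.15 [array([214.,  91.]), array([195., 158.]), array([174., 206.]), array([203., 105.])]
1.22 [array([203.,  86.]), array([183., 153.]), array([166., 203.]), array([195., 102.])]
1.3 [array([190.,  82.]), array([170., 149.]), array([156., 199.]), array([186.,  99.])]
1.36 [array([180.,  79.]), array([159., 146.]), array([148., 197.]), array([179.,  97.])]
wrist z 0.39 [[295.0, 216.0], [354.0, 217.0]]
wrist z 0.4 [[294.0, 222.0], [356.0, 223.0]]
wrist z 0.41 [[293.0, 228.0], [359.0, 229.0]]
wrist z 0.42 [[291.0, 235.0], [361.0, 236.0]]
190 ************-+*******++*****************+-+*******++*****************-
195 ************-+*******++*****************=-********+*****************+-
200 ***********+-+**************************-=********+*****************+-
205 ***********+-+**************************-+**************************-=
210 ***********+-**************************+-+**********************
[... 1179 characters left out ...]
**********+::::::::::::::::
295 :::::::::::::::::*************###***+-****************::::::::::::::::
300 ::::::::::::::::=************####***+=*************+++=:::::::::::::::
305 ::::::::::::::::******#*****#####***=+*************+=++:::::::::::::::
310 :::::::::::::::+***********###*+++++++*************+++*+::::::::::::::
315 :.::::::::.::::*******#****#*++++++++*****++*******+++*#-:::::::::::::
320 :.::::::::::::+******##****+=++++++++*******+**#***+++*#+:::::::::::::
325 :..:::::::--::*******##***++=++++++==+++++*++**#***=++*##-:--:::::::::
[[319, 217], [266, 217], [264, 249], [318, 248]] [[0.4728, 0.2243, 0.146], [0.6346, 0.2456, 0.146], [0.6181, 0.364, 0.146], [0.462, 0.3401, 0.146]]
```

Request:
{"api": "jog_arm", "payload": {"moves": [0.96,-0.24,0.7,0,0,0,0.45,0.96,-0.24,0.7,0,0,0,0.45,0.96,-0.24,0.7,0,0,0,0.45,0.96,-0.24,0.7,0,0,0,0.45,0.96,-0.24,0.7,0,0,0,0.45,0.96,-0.24,0.7,0,0,0,0.45,0.96,-0.24,0.7,0,0,0,0.45,0.96,-0.24,0.7,0,0,0,0.45]}}

```text
t: 11.47
eef_pos: [0.4858, 0.241, 0.277]
tool_rot: [0.0, 0.704, 0.711, 0.0]
contact_force: [0.3, 0.4, -0.2]
gripper_width: 0.452
grasp_force: 0.0
```

Request:
{"api": "jog_arm", "payload": {"moves": [0.96,-0.24,0.7,0,0,0,0.45,0.96,-0.24,0.7,0,0,0,0.45,0,0,0.5,0,0,-0.85,0.45,0,0,0.5,0,0,-0.85,0.45,0,0,0.3,0,0,0,0.45,0,0,0,0,0,0,0.45,0,0,0,0,0,0,0.45,0,0,0,0,0,0,0.45]}}

```text
t: 12.13
eef_pos: [0.4758, 0.2782, 0.224]
tool_rot: [0.0, 0.661, 0.751, 0.001]
contact_force: [-0.1, 0.4, -0.0]
gripper_width: 0.452
grasp_force: 0.0
```

```bash
python3 - <<'E'
from station import *
from h import *
d={n:read_camera(n) for n in('side','wrist')};pickle.dump(d,open('c5.pkl','wb'));w=d['wrist']
o=get_obs();e=o['eef_pos'];r=o['tool_rot'];print(o['t'],e,2*np.degrees(np.arctan2(r[2],r[1]))-90)
T=np.radians(7.4);cs=np.array([np.cos(T),np.sin(T)]);n=np.array([-cs[1],cs[0]]);C=np.array([.5505,.289])
pt=lambda x,y,z:[*(C+x*cs+y*n),.13+z]
print('handle pred in wrist',proj(w,[pt(x,y,.05) for x,y in((-.0825,.03),(-.0725,.03),(-.0825,-.03),(-.0725,-.03))]).round(0).tolist(),'rim',proj(w,[pt(-.0825,.055,.016),pt(.0825,.055,.016)]).round(0).tolist())
print('tip pred',proj(w,[e+[0,.011,.025]]).round(0))
c=cv2.cvtColor(w['color'],cv2.COLOR_BGR2HSV);m=c[...,1]<60
v=c[...,2]
for y in range(40,330,7): print(y,''.join((' .:-=+*#%@'[int(v[y,x])//26] if m[y,x] else '~') for x in range(200,640,4)))
E
```

```text
12.2333 [0.47564876 0.27825016 0.22408834] 7.327168238464239
handle pred in wrist [[310.0, 170.0], [324.0, 170.0], [310.0, 250.0], [324.0, 250.0]] rim [[311.0, 131.0], [523.0, 131.0]]
tip pred [[323. 233.]]
40 ~~~~~~~~~~~~~~~~~~~~~~~~~~~~~~~~~~~~~~~~~~~~~~~~~~~~~~~~~~~~~~~~~~~~~~~~~~~~~~~~~~~~~~~~~~~~~~~~~~~~~~~~~~~~~~
47 ~~~~~~~~~~~~~~~~~~~~~~~~~~~~~~~~~~~~~~~~~~~~~~~~~~~~~~~~~~~~~~~~~~~~~~~~~~~~~~~~~~~~~~~~~~~~~~~~~~~~~~~~~~~~~~
54 ~~~~~~~~~~~~~~~~~~~~~~~~~~~~~~~~~~~~~~~~~~~~~~~~~~~~~~~~~~~~~~~~~~~~~~~~~~~~~~~~~~~~~~~~~~~~~~~~~~~~~~~~~~~~~~
61 ~~~~~~~~~~~~~~~~~~~~~~~~~~~~~~~~~~~~~~~~~~~~~~~~~~~~~~~~~~~~~~~~~~~~~~~~~~~~~~~~~~~~~~~~~~~~~~~~~~~~~~~~~~~~~~
68 ~~~~~~~~~~~~~~~~~~~~~~~~~~~~~~~~~~~~~~~~~~~~~~~~~~~~~~~~~~~~~~~~~~~~~~~~~~~~~~~~~~~~~~~~~~~~~~~~~~~~~~~~~~~~~~
75 ~~~~~~~~~~~~~~~~~~~~~~~~~~~~~~~~~~~~~~~~~~~~~~~~~~~~~~~~~~~~~~~~~~~~~~~~~~~~~~~~~~~~~~~~~~~~~~~~~~~~~~~~~~~~~~
82 ~~~~~~~~~~~~~~~~~~~~~~~~~~~~~~~~~~~~~~~~~~~~~~~~~~~~~~~~~~~~~~~~~~~~~~~~~~~~~~~~~~~~~~~~~~~~~~~~~~~~~~~~~~~~~~
89 ~~~~~~~~~~~~~~~~~~~~~~~~~~~~~~~~~~~~~~~~~~~~~~~~~~~~~~~~~~~~~~~~~~~~~~~~~~~~~~~~~~~~~~~~~~~~
[... 3227 characters left out ...]
~~~~~~~~~~
292 .~~~~~........::::.~~~~~~~~~~~~~~~~~~~~~~::::::::::::::~~~~~::::::::~~~~~~~~~~~~~~~~~~~~~~~~~~~~~~~~~~~~~~~~~~
299 ..............:..:~~~~~~~~~~~~~~~~~~~~~~~~:::::::::..:.:.....::::::::::~~~~~~~~~~~~~~~~~~~~~~~~~~~~~~~~~~~~~~~
306 .................:~~~~~~~~~~~~~~~~~~~~~~~~~:.:...................::::::::~~~~~~~~~~~~~~~~~~~~~~~~~~~~~~~~~~~~~
313 .................:.~~~~~~~~~~~~~~~~~~~~~~~~:.::......................:::::::~~~~~~~~~~~~~~~~~~~~~~~~~~~~~~~~~:
320 ::.:.............:~~~~~~~~~~~~~~~~~~~~~~~~~::.........................:..::.:::~~~~~~~~~~~~~~~~~~~~~~~~~~~~~::
327 .::..............:~~~~~~~~~~~~~~~~~~~~~~~~~:.....:.......:................:::::::~~~~~~~~~~~~~~~~~~~~~~~~~~:::
```

The wrist pixels put the handle at columns 312–326, rows 166–250, centred between the fingers (inner edges at columns 278 and 360). I'll go down.

Request:
{"api": "jog_arm", "payload": {"moves": [0,0,0.8,0,0,0,0.45,0,0,0.8,0,0,0,0.45,0,0,0.8,0,0,0,0.45,0,0,0.6,0,0,0,0.45,0,0,0.5,0,0,0,0.45,0,0,0.4,0,0,0,0.45,0,0,0.3,0,0,0,0.45,0,0,0,0,0,0,0.45]}}

```text
t: 12.9
eef_pos: [0.4746, 0.2779, 0.1385]
tool_rot: [-0.0, 0.66, 0.751, -0.001]
contact_force: [0.7, 1.3, 0.4]
gripper_width: 0.451
grasp_force: 0.0
```

Request:
{"api": "jog_arm", "payload": {"moves": [0,0,0,0,0,0,0,0,0,0,0,0,0,0,0,0,0,0,0,0,0,0,0,0,0,0,0,0,0,0,0,0,0,0,0,0,0,0,0,0,0,0,0,0,0,0,0,0,0,0,0,0,0,0,0,0], "grip_force": 50}}

```text
t: 13.57
eef_pos: [0.4755, 0.2785, 0.1401]
tool_rot: [0.0, 0.66, 0.751, 0.001]
contact_force: [-0.8, -1.0, 6.1]
gripper_width: 0.098
grasp_force: 52.0
```

```bash
python3 - <<'E'
from station import *
from h import *
d={n:read_camera(n) for n in('side','wrist','top')};pickle.dump(d,open('c6.pkl','wb'));t=d['top']
d0=pickle.load(open('c0.pkl','rb'))['top']
T=lambda x,y:(235+x/5-.4,105+y/5-.4)
for n,a,b,z in(('bar',(482,387),(655,381),.195),('rod',(435,311),(693,303),.190),('rear',(430,108),(681,100),.172),('flare tip',(440,352),(685,343),.166)):
    A=onz(d0,T(*a),z);B=onz(d0,T(*b),z);print(n,A.round(4),B.round(4),'yaw',np.degrees(np.arctan2(-(A-B)[0],(A-B)[1])).round(2),((A+B)/2).round(4))
g=cv2.cvtColor(t['color'],cv2.COLOR_BGR2GRAY)
print([round(float(v),3) for v in get_obs()['contact_force']])
for y in range(120,184,2): print(y,''.join(' .:-=+*#%@'[int(v)//26] for v in g[y,305:395]))
print('pred L wall inner',proj(t,[[.7265-x,.0865+s*.059,.166] for s in(1,-1) for x in(.03,.11)]).round(1).tolist())
E
```

```text
bar [0.5643 0.1326 0.195 ] [0.5648 0.0389 0.195 ] yaw 0.28 [0.5645 0.0857 0.195 ]
rod [0.6078 0.1571 0.19  ] [0.6078 0.0162 0.19  ] yaw 0.02 [0.6078 0.0866 0.19  ]
rear [0.727  0.1572 0.172 ] [0.7268 0.0163 0.172 ] yaw -0.08 [0.7269 0.0867 0.172 ]
flare tip [0.5891 0.1553 0.166 ] [0.59   0.0185 0.166 ] yaw 0.38 [0.5895 0.0869 0.166 ]
[-0.627, -1.15, 5.693]
120 %%%%%%%%%%%%%%%%%%%%%%%#%%%%%%%%%%%%%%%%%%%%%%%%%%%%%%%%%%%%%%#%%%%%%%%%%%%%%%%%%%%#%%%%#%
122 %%%%%%%%%%%%%%%%%####%%%%###%%%%%%%%%%%%%%%%%%%%%%%%%%%%%%%%*===+%%%%%%%%%%%%%%%%%%%%%%%%%
124 %%%%%%%%%%%%%%%%*===+#%%%%%%%%%%%%%%%%###%%%###%%%##%%%#%%%%+====*#*%%%%%%%%%%%%%%%%%%%%%%
126 %%%%%%%%%%%%%%#*=====*%%%+*%%#=+%%#==#%#=-*##=-+**=-=**===++=====+***#*#%%%%%%%%%%%%%%%%%%
128 %%%%%%%%%%%%%##*+=====+++==+++*****%%%%%###%%%###%%%%%%%%%%%%%%%#%%%%%%%*#%###%%%#%#%%%%%%
130 %%%%%%%%%%%%%%%%%%%%%%%#%%%%%%%%%%%%%%@@@@@@%%%%%%%%%%%%%%%%%%#%*++++*****#######%#%#%%%%%
132 %%%%%%%%%%%%%%###*==*##*###**********+++*++++*++*********++##=--++++++++++++******##%%%%%%
134 %%%%%%%%%%%%%%%%%#+=*####%#####%###%%####%%%###%###%@@%##%###==-=+******
[... 1681 characters left out ...]
%%%%%%%%%###%#######*===+*+*+*+****++#####%%%%%
172 %%%%%%%%%%%####%%*=-+*********%%#****%%%%%%%%%%%%%%%%%%%%%%%%%%%*-==******#%%%%%%%%%%%%%%%
174 %%%%%%%%%%%%%%%#*=-+**********%%%%%%%%%%%%%%%%%%%%%%%%%%%%%%%%%%%*+********#%%%%%%%%%%%%%%
176 %%%%%%%%%%%%%%%%%#+**********%%%%%%%%%%%%%%%%%%%%%%%%%%%%%%%%%%%%%%%%%%#*#**%%%%%%%%%%%%%%
178 %%%%%%%%%%%%%%%%%%%%%%%#****#%%%%%%%%%%%%%%%%%%%%%%%%%%%%%%%%%%%%%%%%%%%%%%%%%%%%%%%%%%%%%
180 %%%%%%%%%%%%%%%%%%%%%%%%%%%%%%%%%%%%%%%%%%%%%%%%%%%%%%%%%%%%%%%%%%%%%%%%%%%%%%%%%%%%%%%%%%
182 %%%%%%%%%%%%%%%%%%%%%%%%%%%%%%%%%%%%%#########%#%%%%%%%%%%%%%%%%%%%#%%%%%%%%%%%%%%%%%%%%%%
pred L wall inner [[325.1, 137.2], [325.8, 165.2], [367.0, 135.9], [368.0, 163.9]]
```

Request:
{"api": "jog_arm", "payload": {"moves": [0,0,-0.08,0,0,0.6,0,0,0,0,0,0,0.6,0,0,0,0,0,0,0.6,0,0,-0.6,0,0,0,0,0,0,-0.6,0,0,0,0,0,0,-0.6,0,0,0,0,0,0,-0.6,0,0,0,0,0,0,0,0,0,0,0,0]}}

```text
t: 14.38
eef_pos: [0.4234, 0.278, 0.1405]
tool_rot: [-0.001, 0.705, 0.709, -0.001]
contact_force: [0.2, -0.5, -0.6]
gripper_width: 0.098
grasp_force: 51.1
```

```bash
cat > st.py <<'E'
from station import *
from h import *
def st():
    o=get_obs();e=o['eef_pos'];r=o['tool_rot'];print(o['t'],e.round(4),'yaw',(2*np.degrees(np.arctan2(r[2],r[1]))-90).round(2),'tilt',r[[0,3]].round(4),'F',o['contact_force'].round(1),o['torque'].round(2),o['gripper_width'].__round__(3),o['grasp_force'])
def tray(cam='top',x0=240,x1=400,y0=150,y1=260):
    t=read_camera(cam);h=cv2.cvtColor(t['color'],cv2.COLOR_BGR2HSV);m=((h[...,1]<45)&(h[...,2]>150)).astype(np.uint8)*255
    k=np.zeros_like(m);k[y0:y1,x0:x1]=m[y0:y1,x0:x1]
    q=max(cv2.findContours(k,0,1)[0],key=cv2.contourArea);b=cv2.approxPolyDP(q,3,True)[:,0]
    for p in b: print(p.tolist(),onz(t,p,.146).round(4).tolist())
E
python3 -c "
from st import *
st();tray()"
```

```text
14.3833 [0.4234 0.278  0.1405] yaw 0.36 tilt [-0.0009 -0.0011] F [ 0.2 -0.5 -0.6] [-0.05  0.13 -0.02] 0.098 51.10553026199341
[260, 203] [0.5174, 0.336, 0.146]
[254, 212] [0.4922, 0.3534, 0.146]
[240, 218] [0.4762, 0.3936, 0.146]
[240, 259] [0.3608, 0.3944, 0.146]
[274, 259] [0.3584, 0.2984, 0.146]
[265, 235] [0.4262, 0.3229, 0.146]
[284, 247] [0.3911, 0.2697, 0.146]
```

Request:
{"api": "jog_arm", "payload": {"moves": [-0.8,0,0,0,0,0.06,0,-0.8,0,0,0,0,0,0,-0.8,0,0,0,0,0,0,-0.8,0,0,0,0,0,0,-0.8,0,0,0,0,0,0,-0.8,0,0,0,0,0,0,-0.8,0,0,0,0,0,0,-0.8,0,0,0,0,0,0]}}

```text
t: 15.1
eef_pos: [0.4269, 0.1475, 0.1409]
tool_rot: [-0.0, 0.708, 0.706, -0.0]
contact_force: [0.6, 0.2, -2.6]
gripper_width: 0.096
grasp_force: 51.0
```

Request:
{"api": "jog_arm", "payload": {"moves": [-0.8,0,0,0,0,0,0,-0.8,0,0,0,0,0,0,-0.8,0,0,0,0,0,0,-0.76,0,0,0,0,0,0,0,0,0,0,0,0,0,0,0,0,0,0,0,0,0,0,0,0,0,0,0,0,0,0,0,0,0,0]}}

```text
t: 15.77
eef_pos: [0.427, 0.0873, 0.1409]
tool_rot: [-0.0, 0.707, 0.707, 0.0]
contact_force: [-0.4, 0.5, -1.2]
gripper_width: 0.099
grasp_force: 51.1
```

```bash
python3 - <<'E'
from st import *
st()
w=read_camera('wrist');t=read_camera('top');pickle.dump([w,t],open('c7.pkl','wb'))
e=get_obs()['eef_pos'];hx,hy=e[0],e[1]
P=lambda pts:proj(w,pts).round(0).tolist()
print('tray rim corners BL,BR,FL,FR',P([[hx+.16,hy+.055,.146],[hx+.16,hy-.055,.146],[hx-.005,hy+.055,.146],[hx-.005,hy-.055,.146]]))
print('flare tips crate-level L,R',P([[.594,.0867+s*.067,.13] for s in(1,-1)]),'top',P([[.594,.0867+s*.067,.166] for s in(1,-1)]),'corner top',P([[.617,.0867+s*.059,.166] for s in(1,-1)]))
c=cv2.cvtColor(w['color'],cv2.COLOR_BGR2HSV);v=c[...,2];m=c[...,1]<70
for y in range(40,400,8): print(y,''.join((' .:-=+*#%@'[int(v[y,x])//26] if m[y,x] else '~') for x in range(300,640,4)))
g=cv2.cvtColor(t['color'],cv2.COLOR_BGR2GRAY)
print('top')
for y in range(150,220,3): print(y,''.join(' .:-=+*#%@'[int(a)//26] for a in g[y,310:390]))
E
```

```text
15.7667 [0.427  0.0873 0.1409] yaw -0.01 tilt [-0.      0.0001] F [-0.4  0.5 -1.2] [-0.03  0.06 -0.05] 0.099 51.05130672454834
tray rim corners BL,BR,FL,FR [[626.0, 140.0], [579.0, 322.0], [310.0, 140.0], [312.0, 322.0]]
flare tips crate-level L,R [[617.0, 117.0], [567.0, 323.0]] top [[690.0, 118.0], [615.0, 363.0]] corner top [[735.0, 136.0], [660.0, 351.0]]
40 ~~~~~~~~~~~~~~~~~~~~~~~~~~~~~~~~~~~~~~~~~~~~~~~~~~~~~~~~~~~~~~~~~~~~~~~~~~~~~~~~~~~~~
48 ~~~~~~~~~~~~~~~~~~~~~~~~~~~~~~~~~~~~~~~~~~~~~~~~~~~~~~~~~~~~~~~~~~~~~~~~~~~~~~~~~~~~~
56 ~~~~~~~~~~~~~~~~~~~~~~~~~~~~~~~~~~~~~~~~~~~~~~~~~~~~~~~~~~~~~~~~~~~~~~~~~~~~~~~~~~~~~
64 ~~~~~~~~~~~~~~~~~~~~~~~~~~~~~~~~~~~~~~~~~~~~~~~~~~~~~~~~~~~~~~~~~~~~~~~~~~~~~~~~~~~~~
72 ~~~~~~~~~~~~~~~~~~~~~~~~~~~~~~~~~~~~~~~~~~~~~~~~~~~~~~~~~~~~~~~~~~~~~~~~~~~~~~~~~~~~~
80 ~~~~~~~~~~~~~~~~~~~~~~~~~~~~~~~~~~~~~~~~~~~~~~~~~~~~~~~~~~~~~~~~~~~~~~~~~~~~~~~~~~~~~
88 ~~~~~~~~~~~~~~~~~~~~~~~~~~~~~~~~~~~~~~~~~~~~~~~~~~~~~~~~~~~~~~~~~~~~~~~~~~~~~~~~~~~~~
96 ~~~~~~~~~~~~~~~~~~~~~~~~~~~~~~~~~~~~~~~~~~~~~~~~~~~~~~~~~~~~~~~~~~~~~~~~~~~~~~~~~~~~~
104 ~~~~~~~~~~~~~~~~~~~~~~
[... 4647 characters left out ...]
#++*#*#####**+*++++=
198 %%%%%%%%%%%%%%%%%%@%#####@@@@@@@@@@@@@@@@@@@@@@@@@@@@@@%%*+++++#################
201 ################%%@%#####@@@@@@@@@@@@@@@@@@@@@@@@@@@@@@@@#**+*++*#%%%%%%##%%%%%%
204 %%%%%%%%#%%%##%###@%#####@@@@@@@@@@@@@@@@@@@@@@@@@@@@@@%+++++++++++#%%%%%%%%%%%%
207 %%%%%%%%%%%%%%%%%%@%#####@@@@@@@@@@*++***#*=+%%#*+++++++==+*********=#%%%%%%%%%%
210 %%%%%%%%%%%%%%%%%%@%#####%##@@@@@@*-==+++++++++++++******+-=*********=+####%%##%
213 %%%%%%%%%%%%%%%%%%@*+++++++*=-++++++++*+*******************==*********+-########
216 %%%%%%%%%%%%%%#%%#%**********=-+****************************==*********+-#######
219 ##################+*+*********=-****************############*==**********-#%%%%%
```

The wrist pixels show the tray's back corners at (628,142) and (583,320). Predicted from the grip they are (626,140) and (579,322), so it is straight and centred at the mouth. I'll slide it in.

Request:
{"api": "jog_arm", "payload": {"moves": [-0.03,0.3,0,0,0,0,0,0,0.4,0,0,0,0,0,0,0.4,0,0,0,0,0,0,0.4,0,0,0,0,0,0,0.4,0,0,0,0,0,0,0.4,0,0,0,0,0,0,0.3,0,0,0,0,0,0,0,0,0,0,0,0]}}

```text
t: 16.53
eef_pos: [0.4806, 0.0861, 0.1409]
tool_rot: [0.001, 0.708, 0.707, 0.0]
contact_force: [0.3, -0.5, -1.1]
gripper_width: 0.099
grasp_force: 51.0
```

```bash
python3 -c "
from st import *
st()"
```

```text
16.5333 [0.4806 0.0861 0.1409] yaw -0.07 tilt [0.0006 0.0003] F [ 0.3 -0.5 -1.1] [ 0.03 -0.    0.03] 0.099 51.02668046951294
```

Request:
{"api": "jog_arm", "payload": {"moves": [0,0.4,0,0,0,0,0,0,0.4,0,0,0,0,0,0,0.4,0,0,0,0,0,0,0.4,0,0,0,0,0,0,0.4,0,0,0,0,0,0,0.4,0,0,0,0,0,0,0.4,0,0,0,0,0,0,0,0,0,0,0,0]}}

```text
t: 17.2
eef_pos: [0.5369, 0.0861, 0.141]
tool_rot: [0.001, 0.707, 0.707, 0.0]
contact_force: [-0.5, 0.9, -0.8]
gripper_width: 0.106
grasp_force: 51.0
```

```bash
python3 -c "
from st import *
st()"
```

```text
17.2 [0.5369 0.0861 0.141 ] yaw -0.06 tilt [0.0007 0.0005] F [-0.5  0.9 -0.8] [-0.01  0.03 -0.02] 0.106 51.017857789993286
```

Request:
{"api": "jog_arm", "payload": {"moves": [0,0.15,0,0,0,0,0,0,0.15,0,0,0,0,0,0,0.15,0,0,0,0,0,0,0.15,0,0,0,0,0,0,0,0,0,0,0,0,0,0,0,0,0,0,0,0,0,0,0,0,0,0,0,0,0,0,0,0,0]}}

```text
t: 17.87
eef_pos: [0.5458, 0.0859, 0.1406]
tool_rot: [-0.001, 0.707, 0.707, -0.001]
contact_force: [-4.7, -0.8, -0.1]
gripper_width: 0.098
grasp_force: 51.2
```

Request:
{"api": "jog_arm", "payload": {"moves": [0,0.1,0,0,0,0,0,0,0.1,0,0,0,0,0,0,0.05,0,0,0,0,0,0,0,0,0,0,0,0,0,0,0,0,0,0,0,0,0,0,0,0,0,0,0,0,0,0,0,0,0,0,0,0,0,0,0,0]}}

```text
t: 18.53
eef_pos: [0.5497, 0.0858, 0.1403]
tool_rot: [-0.001, 0.707, 0.707, -0.002]
contact_force: [-8.0, -0.2, 0.0]
gripper_width: 0.101
grasp_force: 51.3
```

```bash
python3 -c "
from st import *
st()"
```

```text
18.5333 [0.5497 0.0858 0.1403] yaw -0.04 tilt [-0.0014 -0.0016] F [-8.  -0.2  0. ] [-0.27  1.67  0.07] 0.101 51.33557081222534
```

Request:
{"api": "jog_arm", "payload": {"moves": [0,0.1,0,0,0,0,0,0,0.1,0,0,0,0,0,0,0,0,0,0,0,0,0,0,0,0,0,0,0,0,0,0,0,0,0,0,0,0,0,0,0,0,0,0,0,0,0,0,0,0,0,0,0,0,0,0,0]}}

```text
t: 19.2
eef_pos: [0.5526, 0.0858, 0.1401]
tool_rot: [-0.002, 0.707, 0.707, -0.002]
contact_force: [-11.7, -1.4, 3.4]
gripper_width: 0.097
grasp_force: 51.7
```

Request:
{"api": "jog_arm", "payload": {"moves": [0,0.1,0,0,0,0,0,0,0.05,0,0,0,0,0,0,0,0,0,0,0,0,0,0,0,0,0,0,0,0,0,0,0,0,0,0,0,0,0,0,0,0,0,0,0,0,0,0,0,0,0,0,0,0,0,0,0]}}

```text
t: 19.87
eef_pos: [0.5539, 0.0858, 0.1401]
tool_rot: [-0.003, 0.707, 0.707, -0.004]
contact_force: [-17.0, -1.2, 9.3]
gripper_width: 0.098
grasp_force: 52.4
```

```bash
python3 -c "
from st import *
st()"
```

```text
19.8667 [0.5539 0.0858 0.1401] yaw -0.04 tilt [-0.0035 -0.0035] F [-17.   -1.2   9.3] [-0.28  3.59  0.1 ] 0.098 52.36772954463959
```

Request:
{"api": "jog_arm", "payload": {"moves": [0,0.05,0,0,0,0,0,0,0.05,0,0,0,0,0,0,0,0,0,0,0,0,0,0,0,0,0,0,0,0,0,0,0,0,0,0,0,0,0,0,0,0,0,0,0,0,0,0,0,0,0,0,0,0,0,0,0]}}

```text
t: 20.53
eef_pos: [0.5538, 0.0857, 0.1401]
tool_rot: [-0.005, 0.707, 0.707, -0.005]
contact_force: [-24.7, -1.5, 15.2]
gripper_width: 0.103
grasp_force: 53.2
```

```bash
python3 - <<'E'
from st import *
st()
s=read_camera('side');w=read_camera('wrist');e=get_obs()['eef_pos']
h=cv2.cvtColor(s['color'],cv2.COLOR_BGR2HSV);m=(h[...,1]<60)&(h[...,2]>110)
for a in(1.08,1.22,1.36): print(a,[proj(s,[.7265-r*np.cos(a),y,.172+r*np.sin(a)])[0].round(0).tolist() for r,y in((.165,.039),(.165,.133),(.12,.157))])
for y in range(122,200,2): print(y,''.join('#' if q else '.' for q in m[y,235:335]))
# wrist: tray/handle vs tool
hx,hy=e[:2]
print('FL rim, handle L top',proj(w,[[hx-.005,hy+.055,.146],[hx-.005,hy+.03,.18],[hx+.005,hy+.03,.18]]).round(0).tolist())
c=cv2.cvtColor(w['color'],cv2.COLOR_BGR2HSV);v=c[...,2];k=c[...,1]<70
for y in range(100,300,8): print(y,''.join((' .:-=+*#%@'[int(v[y,x])//26] if k[y,x] else '~') for x in range(290,640,4)))
E
```

```text
20.5333 [0.5538 0.0857 0.1401] yaw -0.03 tilt [-0.0051 -0.0049] F [-24.7  -1.5  15.2] [-0.26  5.08  0.13] 0.103 53.218236565589905
1.08 [[270.0, 130.0], [265.0, 151.0], [257.0, 165.0]]
1.22 [[263.0, 127.0], [257.0, 148.0], [252.0, 163.0]]
1.36 [[256.0, 125.0], [250.0, 146.0], [246.0, 162.0]]
122 ..................................................#...################.....##############...........
124 ........................................................##############.....###############..........
126 ........................................................###############....###############..........
128 ............................###.........................###############.....#############...........
130 ...........................####...................####..###############.....#############...........
132 .........................#####....................#####################...#.##############..........
134 .........................#####.....................#######################..##############..........
136 ....................##########.......................###############
[... 4982 characters left out ...]
*******************=============----====+===+====
244 ~~==-+++++====*****+**************************************=============--===++===++=====
252 ::==-:++++:-==::-+++++++++++++++++++++*+++*++***+*+++++++=============-----+===++=======
260 :-==-:++++:-==-:::*+*************************************=============-=-+===++==++=====
268 :===::+++=::===:::-*************************************=============---+-=++===++====--
276 :-++::++==::++-::::++++++**+**************************+==============--+-++==++========:
284 ...:::+===.:::..:::::+++++++---=**+**+****+*******++*+==============--======+===+=====-.
292 ....::+===....:...:::.:-=+::::::::::++++****+++***+=================--===++===++====-=..
```

The hard stop is reached: no further travel and the force is rising. The grid is still at about 1.2 rad. I'll ease off 1 mm, hold and hand in.

Request:
{"api": "jog_arm", "payload": {"moves": [0,-0.05,0,0,0,0,0,0,0,0,0,0,0,0,0,0,0,0,0,0,0,0,0,0,0,0,0,0,0,0,0,0,0,0,0,0,0,0,0,0,0,0,0,0,0,0,0,0,0,0,0,0,0,0,0,0]}}

```text
t: 21.3
eef_pos: [0.5539, 0.0857, 0.1401]
tool_rot: [-0.004, 0.707, 0.707, -0.004]
contact_force: [-20.5, -0.8, 12.3]
gripper_width: 0.093
grasp_force: 52.8
```

```bash
python3 -c "
from st import *
st();print(hand_in())"
```

```text
21.3 [0.5539 0.0857 0.1401] yaw -0.03 tilt [-0.0043 -0.0042] F [-20.5  -0.8  12.3] [-0.28  4.31  0.07] 0.093 52.82856345176697
the job is handed in; nothing more can be done
None
```

I handed the job in at 21.3 s with the grid standing free at about 70° and the tray held against the spring plate's hard stop at about 20 N; the hand-in returned no verdict.

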